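Shut the clamshell contact fixture and hold it pinned

ROBOT

A 7-joint arm with a two-finger parallel gripper is mounted at the origin on a cart in front of the work surface, level with it; the furniture and walls round the work are solid. World frame = base frame: x ahead of the robot, y to its left, z up, the work surface at z = 0. Lengths are in m, angles in rad, forces in N, time in s.
With the tool pointing down it reaches from about 0.425 to 0.875 m from the base axis. Payload 4.7 kg.
Tool frame: the origin (TCP) lies on the mounting face of the last link; the fingertips stand 182 mm ahead of it and the grasp point (between the pads) lies 164 mm ahead of it; x points along the fingers, y is the direction in which the jaws open and shut, and the axes are right-handed (so a half turn about x gives the same grasp; the last joint's range is limited). The gripper opens to 87 mm and grips with 3 to 60 N. Pads are 19 mm wide; open, the fingers measure 117 mm over their backs; the gripper's body (75 mm by 190 mm) begins 51 mm behind the grasp point.
Start: joints at [-1.122, 0.321, -0.07, 1.45, 0.023, 1.371, -0.057], TCP at [0.274, 0.59, 0.405] pointing down, gripper open.
Joint ranges: [-2.86, 2.86], [-0.3, 2.09], [-1.38, 1.24], [0.06, 2.45], [-1.56, 4.7], [0.09, 2.05], [-2.69, 2.69]. Speed limits (rad/s): [2.57, 2.57, 3.14, 3.14, 3.14, 3.14, 3.14].

INTERFACE

Orientations are given as a rotation vector (axis times angle).
In Python, from bench import monitor, get_image, ctrl gives the robot as it stands.
- The arm moves only by the shell command python3 -m creep 'ROWS' [FORCE]. ROWS is JSON, a list of rows, each a list of 7 numbers: the shift along the tool's x, y, z in mm, then the turn, a rotation vector about the tool's x, y, z in rad, then the finger opening in mm, from 0 to 87. A call has 1 to 5 rows; each row shifts and turns the commanded pose from where the row before left it, along the tool's axes as they then stand; what a row does not reach is not made up. A row lasts 1/10 s, in which the tool goes at most 50 mm and 8.59 degrees, less where a joint would pass 70% of its speed; a pose out of reach is approached as far as the arm can. A call is refused whole if a number of a shift passes 50 or a number of a turn 0.15, either way. A call with a gripper value outside its range is refused whole. The fingers move at their own pace and stop on an object; FORCE is the grip in N (left out, the last holds). Time passes only in rows, so rows that do not move let the fingers close. It gives the time, the measured TCP pose, the force and the opening at its end, in the units of the state.
- monitor.get_state(): the state, without advancing time (a new reading comes with each control period).
- get_image(name): name is "side" or "top"; returns a dict with "img" (480x640x3 uint8, red, green, blue), "mtx" (3x3 intrinsics, pixels), "D" ([k1, k2, p1, p2, k3] as OpenCV has them; the pictures are not rectified), "view" (4x4, takes a point from world to camera coordinates). Camera axes: x right, y up, looking along -z (the intrinsics and any distortion apply to the point x, -y, -z); pixel columns grow to the right and rows downward; lengths in m; the calibration is good to about 2 mm. A picture is of the moment at which its call begins. There is no depth.
- ctrl.close_job(): hands the job in, once; it reports no verdict.
The state is a dict: "time": time; "joint_positions": joint angles; "qd": joint speeds; "joint_torque": joint torques, N m; "position": TCP position; "tool_rot": TCP orientation; "ft_force": force on the tool from outside, world axes, zero at the start; "torque": the same for the moment, N m; "grip_width": opening from 0.0 (shut) to 1.0 (fully open).
Only numpy, scipy, OpenCV 4.12 (cv2) and the standard library are available. Lean on these libraries where they do the work, as an engineer would, in place of code of your own. Each camera call takes 0.05 s, during which the arm holds its last target.

TASK

Close the hinged lid of the clamshell test fixture over the circuit board, then take the steel locking pin out of its stand and put it down through the hole in the lid into the bore of the base. Push it against the spring in the bore until you feel its collar stop on the lid, and finish while still holding the pin and pressing it down with some 15 N, so that its collar keeps the fixture firmly shut (do not let go: the spring would lift it). Leave the other things on the bench where they are.

Things in the scene. Friction and masses are not known exactly. Their poses are not given: they have to be found in the camera images.
- jig: Clamshell test fixture, fixed: grey base block 124 x 110 mm (x by y), 40 mm high, green circuit board on top. Origin: centre of its underside, on the bench; x points from the free front edge to the hinge, z up. Vertical bore, 15 mm wide, through the base at x = -42 mm, y = 0. Hinge axis along y at x = +62, z = 49 mm. Upper face of the shut lid: 54 mm above the bench.
- jig_lid (a joint): Lid hinge angle in rad: 0 shut (lid level, hard stop), grows as the lid opens upward; starts between 0.6 and 1.0. Stiff hinge: the lid stays where it is left. About 5 N down on the middle of its outer (upper) face closes it; a straight vertical push works, the contact slides along the face.
- lid_plate: The lid: flat aluminium plate 112 x 106 x 10 mm with one 18 mm hole near its free front edge. Origin on the hinge axis; x along the plate (which runs from x = -6 to -118 mm), z normal to it towards the outer face, at z = +5 mm. Hole centre at x = -104 mm, y = 0.
- lid_press (a point): Point in the middle of the lid's outer face, 52 mm from the hinge axis; a good place to press. It moves with the lid.
- lid_hole (a point): Centre of the mouth of the lid's hole on its outer face. It moves with the lid; with the lid shut it lies straight above the bore.
- jig_bore (a point): Centre of the mouth of the bore in the base, 40 mm above the bench, fixed to the base.
- interlock (a joint): Brass spring plunger at the bottom of the bore: 0 up (its top 15 mm above the bench), grows as the pin pushes it down, in m; it resists with 3 N at first, 6 N at 0.008 m. The pin fully home reads 0.008; only push beyond those 6 N reaches the lid.
- pin: Steel locking pin standing upright in its stand, 96 mm tall, about 0.12 kg. Origin: centre of its lower tip, z up along the pin. Shank 12 mm thick, tapered tip, z = 0 to 47 mm; collar 30 mm wide, 47 to 52 mm; round aluminium grip 20 mm thick, 52 to 96 mm. Fully home, its tip is 7 mm above the bench and the collar lies on the shut lid.
- pin_stand: Fixed grey block 64 x 64 x 50 mm on a thin dark 80 mm square plate, with a vertical 15 mm square hole in its centre in which the pin stands, its collar resting on two rubber pads on top, 50 mm above the bench (pin tip 3 mm above the bench). Origin at the centre of its underside.
- petri_dish: bystander: open glass dish with O-rings, 70 mm wide, 15 mm high; origin under its centre
- timer: bystander: flat white bench timer with three round buttons, 66 x 66 x 20 mm; origin under its centre
- tweezers: bystander: steel tweezers lying, 125 x 17 x 10 mm; origin under their centre
- stapler: bystander: desk stapler, 135 x 36 x 54 mm; origin under its centre
- tape: bystander: roll of tape lying flat, 104 mm wide, 25 mm high; origin under its centre
There are look-alikes about, which are no part of the job. Of the things that look like the pin, take the one that is nearest to the robot's base at the start.

How it is judged:
On the way, in this order (a step that is already met when the one before it is completed fails the run):
1. the lid is shut while the pin is still out of it (value of joint jig_lid below 0.03 rad and not (horizontal distance between pin and jig_bore below 0.02 m)), for 0.2 s.
2. the pin's tip is through the shut lid and inside the bore of the base (value of joint jig_lid below 0.03 rad and horizontal distance between pin and jig_bore below 0.004 m and angle between pin's own z axis and vertical below 0.1 rad and z of pin in the frame of jig below 0.03 m), for 0.1 s.
At the end, for the whole second after the job is handed in: Through the last second: lid shut (0.03 rad), pin upright in the bore (4 mm, 0.1 rad), its collar down on the lid (1.5 mm), plunger pushed over 6 mm, the robot still holding or pushing the pin (over 3 N) and the collar pressing on the lid with over 2 N (value of joint jig_lid below 0.03 rad and horizontal distance between pin and jig_bore below 0.004 m and angle between pin's own z axis and vertical below 0.1 rad and z of pin in the frame of jig below 0.0085 m and value of joint interlock above 0.006 m and contact force between pin and lid_plate above 2 N and contact force between the fingers and pin above 3 N and linear speed of pin below 0.02 m/s); the arm keeps its last pose, push and grip.
It fails at once if another thing on the bench is moved more than 25 mm (distance of any of petri_dish, timer, tweezers from where it was at the start of the episode above 0.025 m).
It also fails if it takes over 58 s, if anything falls off the work surface, if the arm or the gripper's body presses on something with over 40 N, if the wrist force passes 120 N, or if a joint passes its speed limit or range.

## Working session

There is one attempt and no reset: what is moved stays moved. The work goes in short steps, Python scripts to look and compute and a shell command to move; the robot and the scene stay as the last step left them, time stands still between calls to the robot, and variables do not carry over. Pictures are saved under pics/ and viewed, and the job is handed in when it is done.

```bash
ls; mkdir -p pics; python3 - <<'E'
from bench import monitor,get_image
import cv2,numpy as np,pickle
s=monitor.get_state();print({k:np.round(v,3) for k,v in s.items()})
for n in("side","top"):
    d=get_image(n);cv2.imwrite(f"pics/{n}0.png",d["img"][:,:,::-1]);pickle.dump(d,open(f"{n}0.pkl","wb"))
    print(n,d["mtx"],d["D"],np.round(d["view"],4))
E
```

```text
pics
{'time': np.float64(0.0), 'joint_positions': array([-1.122,  0.322, -0.07 ,  1.452,  0.023,  1.371, -0.057]), 'qd': array([ 0.   , -0.001, -0.   , -0.001, -0.   , -0.002,  0.   ]), 'joint_torque': array([-0.0000e+00, -4.9129e+01, -4.0400e-01, -3.1254e+01, -6.4000e-02,
        4.4000e-02,  0.0000e+00]), 'position': array([0.274, 0.589, 0.404]), 'tool_rot': array([ 0.339,  1.544, -0.342]), 'ft_force': array([-0.61 ,  0.016,  0.011]), 'torque': array([0.005, 0.007, 0.022]), 'grip_width': np.float64(1.003)}
side [[455.87311734   0.         312.64165448]
 [  0.         455.87311734 231.53724343]
 [  0.           0.           1.        ]] [0.01923402 0.         0.         0.         0.        ] [[ 0.9981  0.0595 -0.0138 -0.4902]
 [-0.0287  0.6553  0.7548 -0.0427]
 [ 0.0539 -0.753   0.6558 -1.338 ]
 [ 0.      0.      0.      1.    ]]
top [[444.25288024   0.         322.83790929]
 [  0.         444.25288024 236.58415724]
 [  0.           0.           1.        ]] [-0.02574529  0.          0.          0.          0.        ] [[-0.018  -0.9995  0.0244 -0.0122]
 [ 0.9966 -0.0159  0.0806 -0.4842]
 [-0.0801  0.0258  0.9965 -1.3591]
 [ 0.      0.      0.      1.    ]]
```

View pics/side0.png

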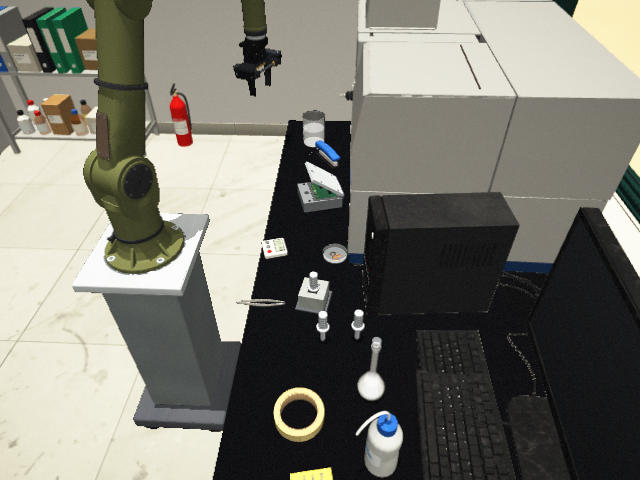

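View pics/top0.png

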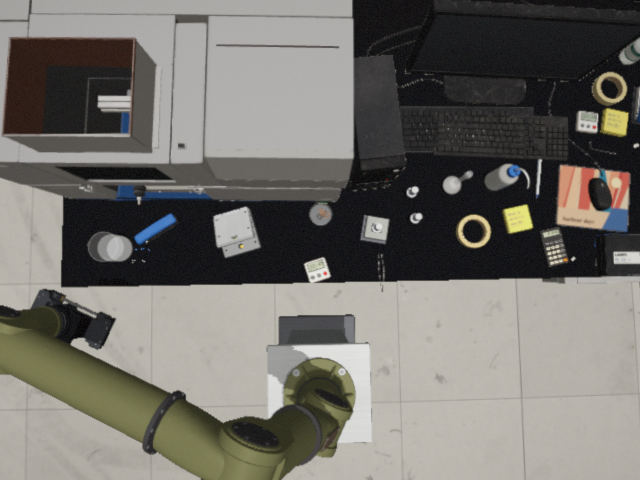

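```bash
python3 - <<'E'
import cv2,pickle
def crop(n,x,y,w,h,f,o):
    i=cv2.imread(f"pics/{n}0.png")[y:y+h,x:x+w];cv2.imwrite(f"pics/{o}.png",cv2.resize(i,None,fx=f,fy=f,interpolation=cv2.INTER_CUBIC))
crop("top",200,190,80,75,8,"t_jig");crop("top",350,180,90,70,8,"t_pin")
crop("side",285,150,75,70,8,"s_jig");crop("side",285,260,90,90,6,"s_pin")
E
```

```text
(no output)
```

View pics/t_jig.png

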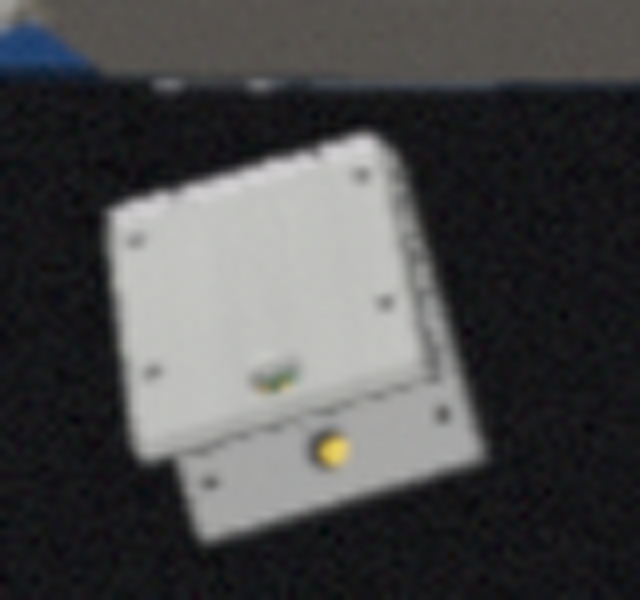

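View pics/t_pin.png

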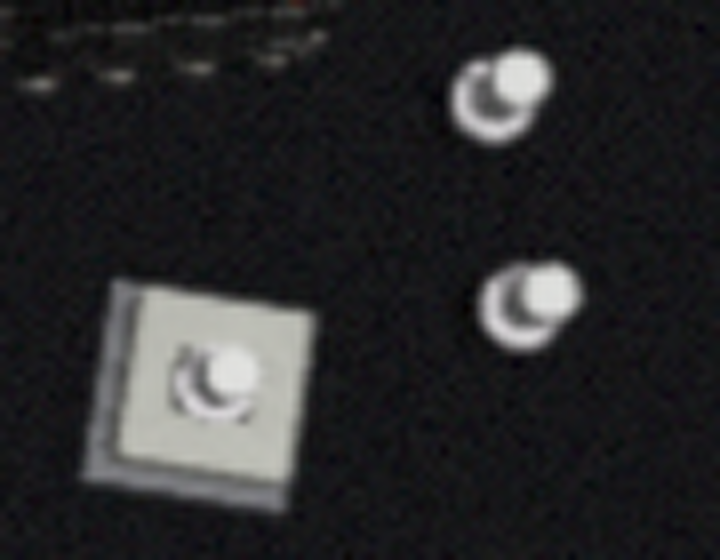

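View pics/s_jig.png

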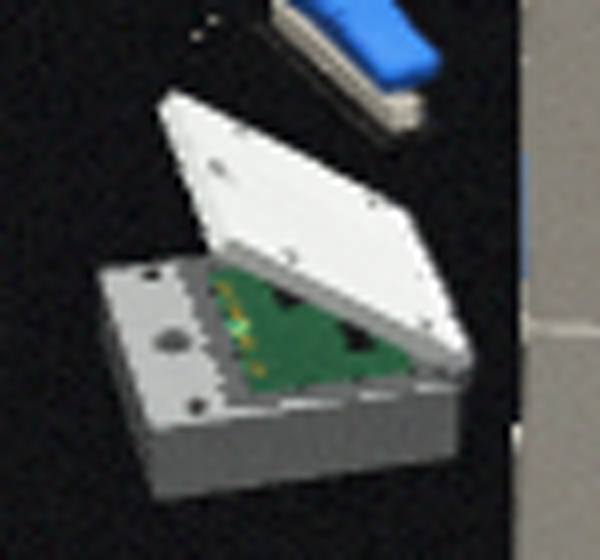

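View pics/s_pin.png

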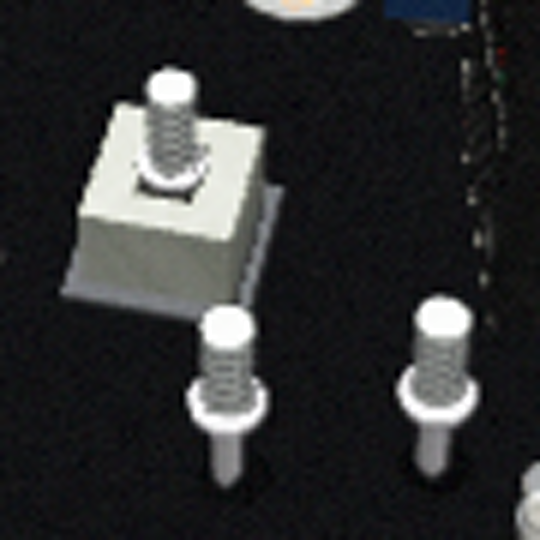

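```bash
cat > h.py <<'E'
import numpy as np,cv2,pickle
F=np.diag([1,-1,-1.])
class Cam:
    def __init__(s,d):
        s.K=np.array(d["mtx"]);s.D=np.array(d["D"]);V=np.array(d["view"]);s.R=F@V[:3,:3];s.t=F@V[:3,3];s.P=np.c_[s.R,s.t]
        s.C=-s.R.T@s.t
    def n(s,p): return cv2.undistortPoints(np.array(p,float).reshape(-1,1,2),s.K,s.D)[:,0]
    def proj(s,X): return cv2.projectPoints(np.array(X,float).reshape(-1,1,3),cv2.Rodrigues(s.R)[0],s.t,s.K,s.D)[0][:,0]
    def atz(s,p,z):
        r=np.c_[s.n(p),np.ones(len(s.n(p)))]@s.R; return s.C+r*((z-s.C[2])/r[:,2])[:,None]
def load(n):return Cam(pickle.load(open(n+".pkl","rb")))
S=load("side0");T=load("top0")
def tri(ps,pt):
    X=cv2.triangulatePoints(S.P,T.P,S.n(ps).T,T.n(pt).T);X=(X[:3]/X[3]).T
    e=np.hypot(*(S.proj(X)-np.array(ps).reshape(-1,2)).T)+np.hypot(*(T.proj(X)-np.array(pt).reshape(-1,2)).T)
    return X,e
def cp(u,v,x,y,f):return [x+(u+.5)/f-.5,y+(v+.5)/f-.5]
E
python3 - <<'E'
from h import *
print(S.C,T.C)
sj=lambda u,v:cp(u,v,285,150,8);tj=lambda u,v:cp(u,v,200,190,8)
sp=lambda u,v:cp(u,v,285,260,6);tp=lambda u,v:cp(u,v,350,180,8)
L={"pintop":(sp(171,87),tp(232,370)),"dec1":(sp(228,327),tp(552,295)),"dec2":(sp(443,316),tp(523,78)),
"collar":(sp(171,168),tp(213,383)),
"stA_back-left":(sp(118,105),tp(137,288)),"st_backright":(sp(265,128),tp(315,314)),"st_frontright":(sp(236,238),tp(290,480)),
"bore":(sj(173,340),tj(328,449)),"baseFL":(sj(102,270),tj(205,545)),"baseFR":(sj(158,428),tj(487,458)),
"holeA":(sj(150,275),tj(209,482)),"holeB":(sj(198,406),tj(443,414)),
"lidFL":(sj(165,95),tj(140,462)),"lidFR":(sj(228,247),tj(435,375)),"lidHR":(sj(470,355),tj(378,133)),"lidHL":(sj(405,212),tj(107,210)),
}
for k,(a,b) in L.items():
    X,e=tri(a,b);print(k,np.round(X[0]*1000,1),"err px",e.round(2))
E
```

```text
[ 0.56025557 -0.95036173  0.90300137] [0.37342917 0.01511171 1.39354045]
pintop [ 505.6 -183.1   97.9] err px [0.87]
dec1 [ 532.9 -303.1   95.9] err px [0.13]
dec2 [ 613.4 -294.9   97.2] err px [0.7]
collar [ 505.4 -183.2   49.4] err px [1.12]
stA_back-left [ 511.2 -158.6   69.4] err px [22.6]
st_backright [ 534.9 -212.2  104.6] err px [6.58]
st_frontright [ 501.7 -211.6   33.9] err px [22.47]
bore [457.8 230.6  41.3] err px [0.38]
baseFL [423.7 277.5  41.3] err px [0.64]
baseFR [454.8 170.4  42.7] err px [0.58]
holeA [445.6 275.7  41. ] err px [0.64]
holeB [470.6 186.9  41.6] err px [0.29]
lidFL [451.  285.2 121. ] err px [0.74]
lidFR [481.3 179.9 121.3] err px [1.39]
lidHR [576.6 209.5  53. ] err px [0.56]
lidHL [549.  312.6  49.8] err px [0.63]
```

```bash
cat > g.py <<'E'
from h import *
from bench import monitor
from scipy.spatial.transform import Rotation as Ro
def Rm():return Ro.from_rotvec(monitor.get_state()["tool_rot"]).as_matrix()
def st():
    s=monitor.get_state();R=Ro.from_rotvec(s["tool_rot"]).as_matrix()
    print("t",round(s["time"],2),"grasp",np.round((s["position"]+.164*R[:,0])*1000,1),"f",np.round(s["ft_force"],1),"w",round(s["grip_width"]*87,1),"\nR",np.round(R,3).tolist())
    return s,R
def togo(target,Rt=None):
    """tool-frame shift (mm) for grasp point to reach target(mm)"""
    s,R=st();g=s["position"]*1000+164*R[:,0];d=np.array(target)-g
    print("world d",d.round(1),"tool d",(R.T@d).round(1))
    if Rt is not None: print("turn",Ro.from_matrix(R.T@Rt).as_rotvec().round(3))
def down(yaw):
    y=np.array([np.cos(yaw),np.sin(yaw),0]);x=np.array([0,0,-1.]);return np.c_[x,y,np.cross(x,y)]
E
python3 - <<'E'
from g import *
import math
for p in [(350,195),(350,235),(368,310)]: print(p,S.atz([p],0).round(3))
print(T.atz([[340,200],[210,208],[355,185]],.0).round(3),T.atz([[340,200],[210,210]],.4).round(3))
print(monitor.get_state()["joint_positions"].round(3))
for a in (75,90,105,-75,-90,106-180):
  print(a);togo([508,245,250],down(math.radians(a)))
E
```

```text
(350, 195) [[0.599 0.276 0.   ]]
(350, 235) [[0.598 0.076 0.   ]]
(368, 310) [[ 0.643 -0.208 -0.   ]]
[[ 0.601 -0.077  0.   ]
 [ 0.582  0.333  0.   ]
 [ 0.649 -0.126  0.   ]] [[ 0.536 -0.051  0.4  ]
 [ 0.517  0.242  0.4  ]]
[-1.122  0.322 -0.07   1.452  0.023  1.371 -0.057]
75
t 0.1 grasp [273.6 589.1 239.8] f [ 0.5 -0.4  0.2] w 86.8 
R [[-0.001, 0.421, 0.907], [-0.002, 0.907, -0.421], [-1.0, -0.002, 0.0]]
world d [ 234.4 -344.1   10.2] tool d [  -9.8 -213.4  357.5]
turn [-0.173 -0.     0.002]
90
t 0.1 grasp [273.6 589.1 239.8] f [ 0.5 -0.4  0.2] w 86.8 
R [[-0.001, 0.421, 0.907], [-0.002, 0.907, -0.421], [-1.0, -0.002, 0.0]]
world d [ 234.4 -344.1   10.2] tool d [  -9.8 -213.4  357.5]
turn [-0.435 -0.     0.002]
105
t 0.1 grasp [273.6 589.1 239.8] f [ 0.5 -0.4  0.2] w 86.8 
R [[-0.001, 0.421, 0.907], [-0.002, 0.907, -0.421], [-1.0, -0.002, 0.0]]
world d [ 234.4 -344.1   10.2] tool d [  -9.8 -213.4  357.5]
turn [-0.697 -0.001  0.002]
-75
t 0.1 grasp [273.6 589.1 239.8] f [ 0.5 -0.4  0.2] w 86.8 
R [[-0.001, 0.421, 0.907], [-0.002, 0.907, -0.421], [-1.0, -0.002, 0.0]]
world d [ 234.4 -344.1   10.2] tool d [  -9.8 -213.4  357.5]
turn [2.445e+00 2.000e-03 1.000e-03]
-90
t 0.1 grasp [273.6 589.1 239.8] f [ 0.5 -0.4  0.2] w 86.8 
R [[-0.001, 0.421, 0.907], [-0.002, 0.907, -0.421], [-1.0, -0.002, 0.0]]
world d [ 234.4 -344.1   10.2] tool d [  -9.8 -213.4  357.5]
turn [2.707e+00 2.000e-03 0.000e+00]
-74
t 0.1 grasp [273.6 589.1 239.8] f [ 0.5 -0.4  0.2] w 86.8 
R [[-0.001, 0.421, 0.907], [-0.002, 0.907, -0.421], [-1.0, -0.002, 0.0]]
world d [ 234.4 -344.1   10.2] tool d [  -9.8 -213.4  357.5]
turn [2.428e+00 2.000e-03 1.000e-03]
```

```bash
python3 -m creep '[[0,-30,35,-0.11,0,0,0],[0,-30,30,-0.11,0,0,0],[0,-30,30,-0.11,0,0,0],[0,-30,30,-0.11,0,0,0]]'; python3 -c "
from g import *
togo([508,245,150],down(np.pi/2))"
```

```text
time: 0.5
position: [0.3615, 0.4393, 0.4044]
tool_rot: [-0.009, 1.571, 0.008]
ft_force: [0.6, 0.7, -0.3]
grip_width: 0.721
t 0.5 grasp [361.4 439.2 240.4] f [ 0.6  0.7 -0.3] w 62.7 
R [[-0.001, -0.011, 1.0], [-0.0, 1.0, 0.011], [-1.0, -0.0, -0.001]]
world d [ 146.6 -194.2  -90.4] tool d [  90.4 -195.7  144.5]
turn [ 0.011 -0.001  0.   ]
```

```bash
python3 -m creep '[[10,-40,28,0.01,0,0,0],[10,-40,29,0,0,0,0],[20,-39,29,0,0,0,0],[25,-38,29,0,0,0,0],[20,-37,29,0,0,0,0]]'; python3 -c "
from g import *
togo([508,245,113],down(np.pi/2))"
```

```text
time: 1.0
position: [0.5009, 0.2506, 0.3219]
tool_rot: [0.003, 1.571, -0.004]
ft_force: [0.8, 1.9, -0.1]
grip_width: 0.258
t 1.0 grasp [500.8 250.6 157.9] f [ 0.8  1.9 -0.1] w 22.4 
R [[-0.0, 0.004, 1.0], [-0.0, 1.0, -0.004], [-1.0, -0.0, -0.0]]
world d [  7.2  -5.6 -44.9] tool d [44.9 -5.6  7.2]
turn [-0.004 -0.     0.   ]
```

```bash
python3 - <<'E'
from bench import get_image
import cv2
d=get_image("side");i=d["img"][100:230,230:380,::-1];cv2.imwrite("pics/s1.png",cv2.resize(i,None,fx=4,fy=4,interpolation=cv2.INTER_CUBIC))
E
```

```text
(no output)
```

View pics/s1.png

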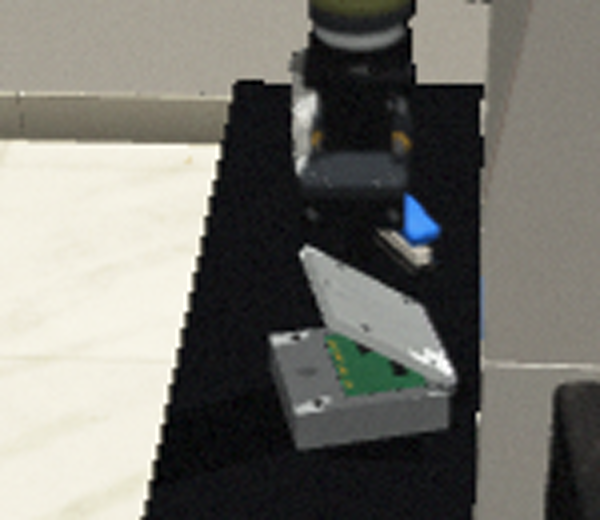

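```bash
python3 -m creep '[[10,0,0,0,0,0,0],[15,0,0,0,0,0,0],[10,0,0,0,0,0,0],[8,0,0,0,0,0,0],[6,0,0,0,0,0,0]]'; python3 -m creep '[[6,0,0,0,0,0,0],[6,0,0,0,0,0,0],[6,0,0,0,0,0,0],[6,0,0,0,0,0,0],[4,0,0,0,0,0,0]]'; python3 -c "
from g import *
togo([508,245,72],down(np.pi/2))"
```

```text
time: 1.55
position: [0.5, 0.2535, 0.2737]
tool_rot: [0.002, 1.571, -0.002]
ft_force: [0.2, 0.3, 3.0]
grip_width: 0.006
time: 2.05
position: [0.5002, 0.2522, 0.2453]
tool_rot: [0.003, 1.572, -0.004]
ft_force: [-1.6, -0.1, 2.8]
grip_width: 0.011
t 2.05 grasp [500.1 252.1  81.3] f [-1.6 -0.1  2.8] w 0.9 
R [[-0.001, 0.005, 1.0], [-0.0, 1.0, -0.005], [-1.0, -0.0, -0.001]]
world d [ 7.9 -7.1 -9.3] tool d [ 9.3 -7.1  8. ]
turn [-0.005 -0.001  0.   ]
```

```bash
python3 -m creep '[[4,0,0,0,0,0,0],[3,0,0,0,0,0,0],[2,0,0,0,0,0,0],[1,0,0,0,0,0,0],[0,0,0,0,0,0,0]]'; python3 -c "
from g import *
st()"
```

```text
time: 2.55
position: [0.5004, 0.2522, 0.2366]
tool_rot: [0.004, 1.571, -0.004]
ft_force: [-4.3, -1.0, 6.5]
grip_width: 0.01
t 2.55 grasp [500.3 252.1  72.6] f [-4.3 -1.   6.5] w 0.8 
R [[-0.001, 0.005, 1.0], [-0.0, 1.0, -0.005], [-1.0, -0.0, -0.001]]
```

Tips at about 54.6 mm; press slightly more until the stop shows in the force.

```bash
python3 -m creep '[[1,0,0,0,0,0,0],[1,0,0,0,0,0,0],[0,0,0,0,0,0,0]]'; python3 -m creep '[[1,0,0,0,0,0,0],[1,0,0,0,0,0,0],[0,0,0,0,0,0,0]]'
```

```text
time: 2.85
position: [0.5005, 0.2521, 0.2365]
tool_rot: [0.004, 1.572, -0.004]
ft_force: [-7.9, -4.0, 18.6]
grip_width: 0.005
time: 3.15
position: [0.5005, 0.2521, 0.2364]
tool_rot: [0.004, 1.572, -0.004]
ft_force: [-12.2, -5.8, 29.7]
grip_width: 0.005
```

```bash
python3 -m creep '[[-5,0,0,0,0,0,0],[-20,0,0,0,0,0,0],[-30,0,0,0,0,0,0],[-30,-20,0,0,0,0,40],[-20,-40,0,0,0,0,40]]';python3 -m creep '[[0,-45,0,0,0,0,40],[0,-45,0,0,0,0,40],[0,-40,0,0,0,0,40],[0,-20,0,0,0,0,40],[0,-5,0,0,0,0,40]]'; python3 - <<'E'
from bench import get_image
from g import *
for n,(x,y,w,h) in {"side":(270,150,100,75),"top":(195,190,100,75)}.items():
    d=get_image(n);pickle.dump(d,open(n+"1.pkl","wb"));i=d["img"][y:y+h,x:x+w,::-1];cv2.imwrite(f"pics/{n}2.png",cv2.resize(i,None,fx=8,fy=8,interpolation=cv2.INTER_CUBIC))
togo([505.5,-183,140],down(np.pi/2))
E
```

```text
time: 3.65
position: [0.5003, 0.1949, 0.3391]
tool_rot: [0.001, 1.567, 0.003]
ft_force: [0.9, -0.6, 0.9]
grip_width: 0.109
time: 4.15
position: [0.4996, 0.0341, 0.337]
tool_rot: [0.007, 1.57, -0.008]
ft_force: [-1.0, 0.8, -0.6]
grip_width: 0.447
t 4.25 grasp [499.7  37.2 173. ] f [ 0.6  0.  -0.5] w 39.3 
R [[0.001, 0.006, 1.0], [0.0, 1.0, -0.006], [-1.0, 0.0, 0.001]]
world d [   5.8 -220.2  -33. ] tool d [  32.9 -220.2    7.1]
turn [-0.006  0.001 -0.   ]
```

View pics/side2.png

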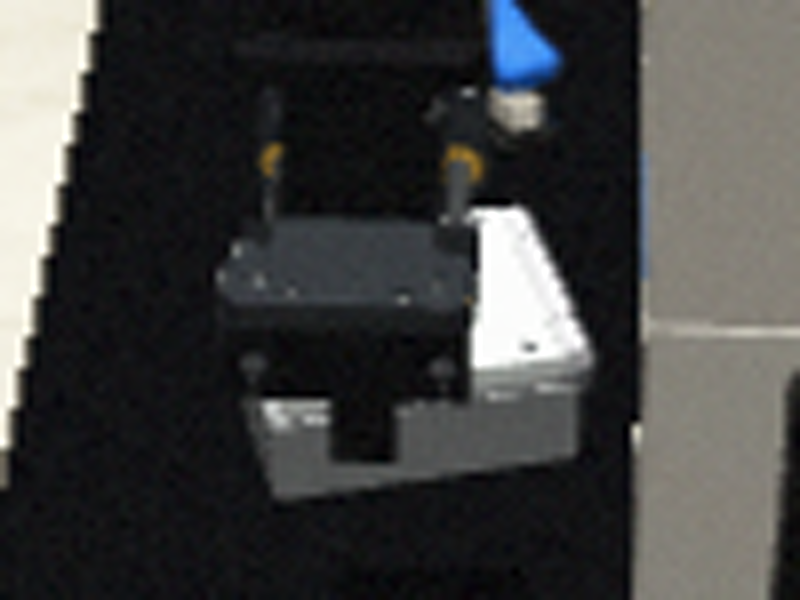

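View pics/top2.png

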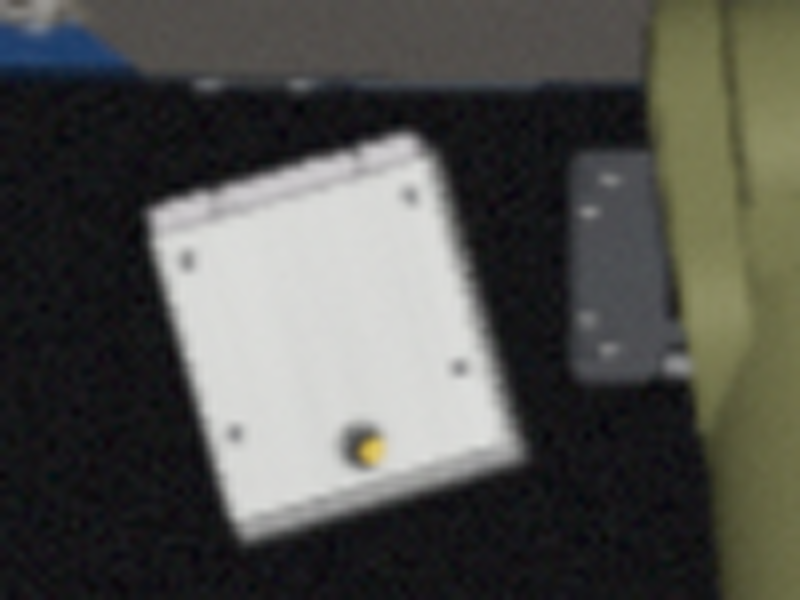

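```bash
python3 - <<'E'
from h import *
print(T.atz([cp(362,445,195,190,8)],.054).round(4), T.proj([[.4578,.2306,.054],[.4578,.2306,.040]]))
print((T.proj([[.4578,.2306,.054]])-[195,190])*8)
E
python3 -m creep '[[0,-45,1.5,0,0,0,40],[0,-45,1.5,0,0,0,40],[0,-45,1.5,0,0,0,40],[0,-45,1.5,0,0,0,40],[0,-25,1,0,0,0,40]]';python3 -m creep '[[0,-10,0,-0.006,0,0,40],[0,0,0,0,0,0,40]]'; python3 - <<'E'
from bench import get_image
from g import *
for n,(x,y,w,h) in {"side":(270,220,100,90),"top":(330,180,100,75)}.items():
    d=get_image(n);i=d["img"][y:y+h,x:x+w,::-1];cv2.imwrite(f"pics/{n}3.png",cv2.resize(i,None,fx=6,fy=6,interpolation=cv2.INTER_CUBIC))
togo([505.5,-183,140],down(np.pi/2))
E
```

```text
[[0.4592 0.2309 0.054 ]] [[239.9248953  245.63982351]
 [240.66819956 245.91718936]]
[[359.39916244 445.11858806]]
time: 4.75
position: [0.5059, -0.1696, 0.3371]
tool_rot: [0.003, 1.57, -0.005]
ft_force: [0.2, 1.1, -0.4]
grip_width: 0.455
time: 4.95
position: [0.506, -0.1771, 0.3368]
tool_rot: [-0.001, 1.571, 0.001]
ft_force: [-0.2, 0.9, 0.2]
grip_width: 0.46
t 5.05 grasp [ 506.1 -174.9  172.7] f [0.6 0.  0. ] w 40.2 
R [[-0.0, -0.005, 1.0], [0.001, 1.0, 0.005], [-1.0, 0.001, -0.0]]
world d [ -0.6  -8.1 -32.7] tool d [32.7 -8.1 -0.6]
turn [ 0.005 -0.    -0.001]
```

View pics/side3.png

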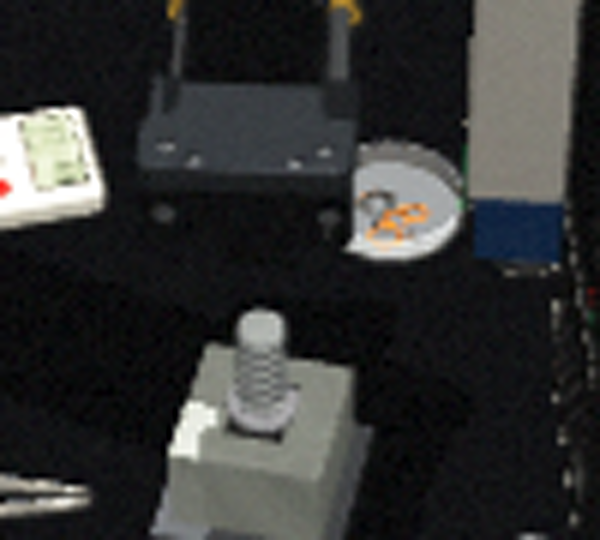

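```bash
python3 -m creep '[[10,-8,-0.5,0.004,0,0,40],[25,0,0,0,0,0,40],[20,0,0,0,0,0,40],[15,0,0,0,0,0,40],[0,0,0,0,0,0,40]]'; python3 - <<'E'
from bench import get_image
from g import *
for n,(x,y,w,h) in {"side":(270,220,100,90),"top":(330,180,100,75)}.items():
    d=get_image(n);i=d["img"][y:y+h,x:x+w,::-1];cv2.imwrite(f"pics/{n}4.png",cv2.resize(i,None,fx=6,fy=6,interpolation=cv2.INTER_CUBIC))
togo([505.5,-183,81],down(np.pi/2))
E
```

```text
time: 5.55
position: [0.5041, -0.1846, 0.2645]
tool_rot: [0.002, 1.575, -0.0]
ft_force: [-1.1, 0.1, -0.1]
grip_width: 0.464
t 5.65 grasp [ 505.1 -185.4  103.1] f [-0.1 -0.1 -0.1] w 40.3 
R [[-0.0, 0.002, 1.0], [-0.0, 1.0, -0.002], [-1.0, -0.0, -0.0]]
world d [  0.4   2.4 -22.1] tool d [22.1  2.4  0.4]
turn [-0.002 -0.     0.   ]
```

View pics/side4.png

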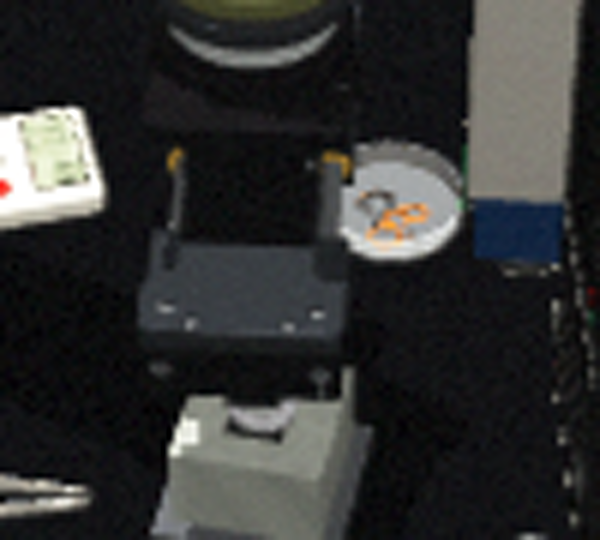

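```bash
python3 -m creep '[[12,2.4,0.4,0,0,0,40],[9,0,0,0,0,0,40],[0,0,0,0,0,0,30],[0,0,0,0,0,0,10],[0,0,0,0,0,0,10]]' 40;python3 -m creep '[[0,0,0,0,0,0,10],[0,0,0,0,0,0,10],[0,0,0,0,0,0,10]]' 40; python3 -c "
from g import *
togo([505.5,-183,81],down(np.pi/2))"
```

```text
time: 6.15
position: [0.5055, -0.1835, 0.2463]
tool_rot: [0.002, 1.57, -0.002]
ft_force: [0.2, -0.4, 0.3]
grip_width: 0.272
time: 6.45
position: [0.5056, -0.1835, 0.2464]
tool_rot: [0.002, 1.57, -0.002]
ft_force: [0.6, 0.4, 1.9]
grip_width: 0.221
t 6.45 grasp [ 505.7 -183.5   82.4] f [0.6 0.4 1.9] w 19.3 
R [[0.001, 0.003, 1.0], [-0.0, 1.0, -0.003], [-1.0, -0.0, 0.001]]
world d [-0.2  0.5 -1.4] tool d [ 1.4  0.5 -0.2]
turn [-0.003  0.001  0.   ]
```

```bash
python3 -m creep '[[-5,0,0,0,0,0,10],[-10,0,0,0,0,0,10],[-20,0,0,0,0,0,10],[-30,0,0,0,0,0,10],[-25,0,0,0,0,0,10]]' 50;python3 -m creep '[[0,20,0,0,0,0,10],[0,30,-4,0,0,0,10],[0,35,-6,0,0,0,10],[0,35,-6,0,0,0,10],[0,35,-6,0,0,0,10]]';python3 -m creep '[[0,35,-5,0,0,0,10],[0,35,-5,0,0,0,10],[0,35,-4,0,0,0,10],[0,20,0,0,0,0,10],[0,10,0,0,0,0,10]]'; python3 -c "
from g import *
togo([458.2,230.8,170],down(np.pi/2))"
```

```text
time: 6.95
position: [0.5053, -0.1835, 0.338]
tool_rot: [0.002, 1.57, -0.002]
ft_force: [1.3, 0.8, -1.3]
grip_width: 0.219
time: 7.45
position: [0.4833, -0.0271, 0.3369]
tool_rot: [0.003, 1.57, -0.002]
ft_force: [0.9, 0.4, -1.5]
grip_width: 0.217
time: 7.95
position: [0.4698, 0.1089, 0.3367]
tool_rot: [0.0, 1.57, 0.001]
ft_force: [0.1, -0.2, -0.9]
grip_width: 0.214
t 7.95 grasp [469.9 109.  172.7] f [ 0.1 -0.2 -0.9] w 18.7 
R [[0.001, -0.0, 1.0], [0.001, 1.0, 0.0], [-1.0, 0.001, 0.001]]
world d [-11.7 121.8  -2.7] tool d [  2.8 121.8 -11.6]
turn [ 0.     0.001 -0.001]
```

```bash
python3 -m creep '[[0,30,-3,0,0,0,10],[0,35,-3,0,0,0,10],[0,32,-3,0,0,0,10],[0,15,-2,0,0,0,10],[0,6,-0.5,0,0,0,10]]';python3 -m creep '[[0,2,0,0,0,0,10],[0,0,0,0,0,0,10]]'; python3 - <<'E'
from bench import get_image
from g import *
for n,(x,y,w,h) in {"side":(270,130,100,90),"top":(195,190,100,75)}.items():
    d=get_image(n);pickle.dump(d,open(n+"5.pkl","wb"));i=d["img"][y:y+h,x:x+w,::-1];cv2.imwrite(f"pics/{n}5.png",cv2.resize(i,None,fx=6,fy=6,interpolation=cv2.INTER_CUBIC))
togo([458.2,230.8,145],down(np.pi/2))
E
```

```text
time: 8.45
position: [0.4589, 0.2255, 0.3362]
tool_rot: [0.001, 1.571, -0.001]
ft_force: [-0.1, -0.1, -1.6]
grip_width: 0.22
time: 8.65
position: [0.4595, 0.2253, 0.3361]
tool_rot: [0.003, 1.571, -0.005]
ft_force: [0.6, -0.0, -1.5]
grip_width: 0.212
t 8.75 grasp [459.5 225.1 172.1] f [ 0.2 -0.5 -0.8] w 18.9 
R [[0.0, 0.005, 1.0], [-0.001, 1.0, -0.005], [-1.0, -0.001, 0.0]]
world d [ -1.3   5.7 -27.1] tool d [27.1  5.7 -1.4]
turn [-0.005  0.     0.001]
```

View pics/side5.png

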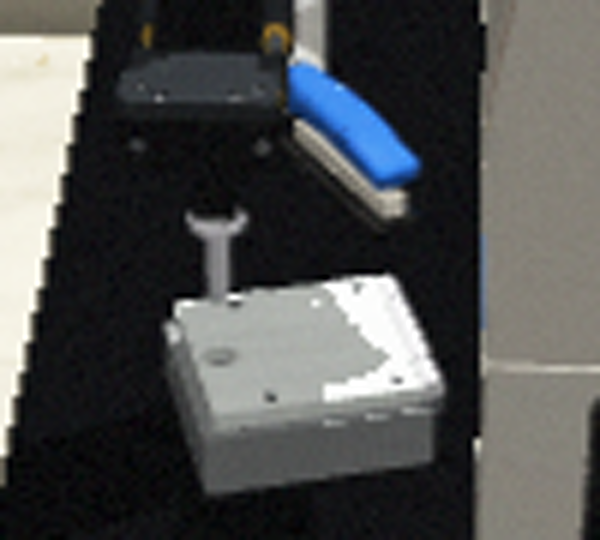

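View pics/top5.png

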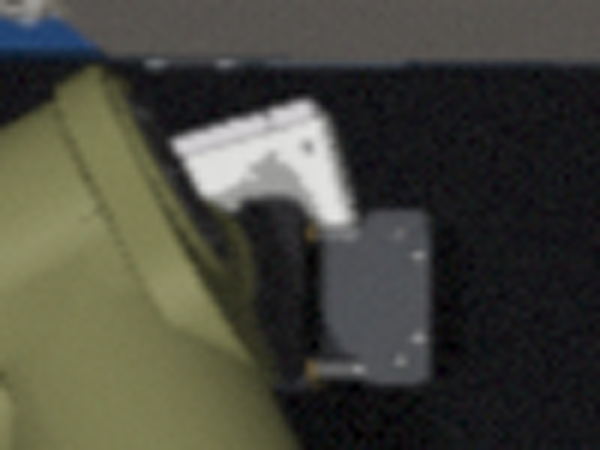

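```bash
python3 - <<'E'
from g import *
a=cp(220,356,270,130,6);b=cp(362,445,195,190,8)
print(tri(a,b), S.atz([a],.054),T.atz([b],.054))
s,R=st();g=s["position"]+.164*R[:,0]
f=lambda X:(S.proj(X)+.5-[270,130])*6-.5
print("tip",f(g+.0794*R[:,0]),"collar",f(g+(.0794-.0495)*R[:,0]),"bore hole",f([.4582,.2308,.054]))
# line slope of shank
E
python3 - <<'E'
import cv2
i=cv2.imread('pics/side5.png')[190:380,140:300];cv2.imwrite('pics/side5z.png',cv2.resize(i,None,fx=3,fy=3))
E
```

```text
(array([[0.45846072, 0.23089938, 0.05346647]]), array([0.48445885])) [[0.45779403 0.22995584 0.054     ]] [[0.45916945 0.23093314 0.054     ]]
t 8.75 grasp [459.5 225.1 172.1] f [ 0.2 -0.5 -0.8] w 18.9 
R [[0.0, 0.005, 1.0], [-0.001, 1.0, -0.005], [-1.0, -0.001, 0.0]]
tip [[220.95387974 300.8486298 ]] collar [[218.72752718 219.9253673 ]] bore hole [[220.874467   355.08724182]]
```

View pics/side5z.png

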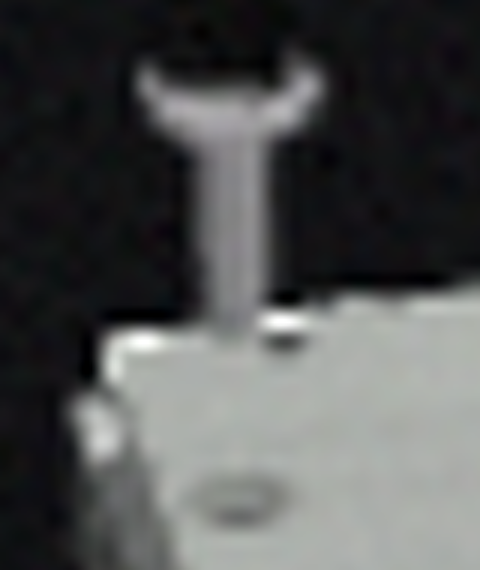

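```bash
python3 -m creep '[[6,3,0,0,0,0,10],[8,2.6,0,0,0,0,10],[8,0,0,-0.004,0,0,10],[5,0,0,0,0,0,10],[0,0,0,0,0,0,10]]';python3 -c "
from g import *
togo([459.2,230.7,139.4],down(np.pi/2))"
```

```text
time: 9.25
position: [0.4586, 0.2321, 0.3077]
tool_rot: [-0.002, 1.573, -0.0]
ft_force: [-0.1, -0.1, -1.1]
grip_width: 0.215
t 9.25 grasp [458.3 231.9 143.7] f [-0.1 -0.1 -1.1] w 18.7 
R [[-0.002, -0.001, 1.0], [-0.001, 1.0, 0.001], [-1.0, -0.001, -0.002]]
world d [ 0.9 -1.2 -4.3] tool d [ 4.3 -1.2  0.9]
turn [ 0.001 -0.002  0.001]
```

```bash
python3 -m creep '[[1,-1.2,0.9,0,-0.002,0,10],[1,0,0,0,0,0,10],[0,0,0,0,0,0,10]]';python3 - <<'E'
from bench import get_image
from g import *
for n,(x,y,w,h) in {"side":(290,150,40,50)}.items():
    d=get_image(n);i=d["img"][y:y+h,x:x+w,::-1];cv2.imwrite(f"pics/{n}6.png",cv2.resize(i,None,fx=12,fy=12,interpolation=cv2.INTER_CUBIC))
togo([459.2,230.7,139.4],down(np.pi/2))
print((S.proj([[.4582,.2308,.054]])+.5-[290,150])*12)
E
```

```text
time: 9.55
position: [0.4601, 0.2311, 0.3073]
tool_rot: [-0.001, 1.568, 0.001]
ft_force: [-0.1, -1.0, -0.9]
grip_width: 0.218
t 9.6 grasp [460.4 231.2 143.3] f [-0.5 -0.3 -1.5] w 18.5 
R [[0.002, -0.001, 1.0], [0.0, 1.0, 0.001], [-1.0, 0.0, 0.002]]
world d [-1.2 -0.5 -3.9] tool d [ 3.9 -0.5 -1.2]
turn [ 0.001  0.002 -0.   ]
[[202.74893401 471.17448364]]
```

View pics/side6.png

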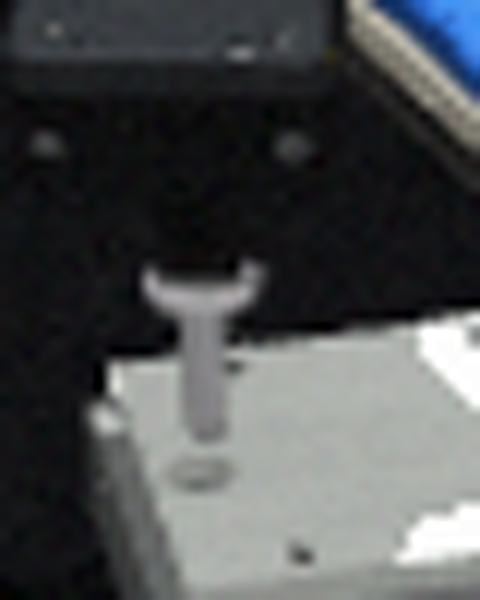

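```bash
python3 -m creep '[[2,-0.5,-1.2,0,0.001,0,10],[2,0,0,0,0,0,10],[2,0,0,0,0,0,10],[0,0,0,0,0,0,10]]';python3 -c "
from g import *
togo([459.2,230.7,128],down(np.pi/2))"
```

```text
time: 10.0
position: [0.4586, 0.2306, 0.3007]
tool_rot: [-0.001, 1.57, 0.001]
ft_force: [0.1, -0.6, -1.0]
grip_width: 0.218
t 10.0 grasp [458.7 230.6 136.7] f [ 0.1 -0.6 -1. ] w 19.0 
R [[0.0, -0.001, 1.0], [-0.0, 1.0, 0.001], [-1.0, -0.0, 0.0]]
world d [ 0.5  0.1 -8.7] tool d [8.7 0.1 0.5]
turn [0.001 0.    0.   ]
```

Tip at ≈57 mm, aligned to within 0.5 mm. Entering the hole.

```bash
python3 -m creep '[[3,0,0.3,0,0,0,10],[3,0,0,0,0,0,10],[3,0,0,0,0,0,10],[2,0,0,0,0,0,10]]';python3 -m creep '[[3,0,0,0,0,0,10],[3,0,0,0,0,0,10],[3,0,0,0,0,0,10],[0,0,0,0,0,0,10]]'
```

```text
time: 10.4
position: [0.459, 0.2306, 0.2896]
tool_rot: [-0.001, 1.57, 0.001]
ft_force: [-0.6, 0.4, -2.0]
grip_width: 0.214
time: 10.8
position: [0.4589, 0.2306, 0.2806]
tool_rot: [-0.001, 1.57, 0.001]
ft_force: [0.1, 0.8, -1.1]
grip_width: 0.216
```

```bash
python3 -m creep '[[3,0,0,0,0,0,10],[4,0,0,0,0,0,10],[4,0,0,0,0,0,10],[4,0,0,0,0,0,10],[0,0,0,0,0,0,10]]';python3 -m creep '[[3,0,0,0,0,0,10],[3,0,0,0,0,0,10],[2,0,0,0,0,0,10],[0,0,0,0,0,0,10]]'
```

```text
time: 11.3
position: [0.4588, 0.2305, 0.2653]
tool_rot: [-0.001, 1.571, 0.0]
ft_force: [-0.7, -0.9, -1.8]
grip_width: 0.217
time: 11.7
position: [0.4592, 0.2307, 0.2582]
tool_rot: [-0.001, 1.57, 0.001]
ft_force: [-0.3, -0.2, 1.4]
grip_width: 0.218
```

```bash
python3 -m creep '[[2,0,0,0,0,0,10],[2,0,0,0,0,0,10],[2,0,0,0,0,0,10],[0,0,0,0,0,0,10]]' 55;python3 -m creep '[[1,0,0,0,0,0,10],[1,0,0,0,0,0,10],[0.5,0,0,0,0,0,10],[0,0,0,0,0,0,10]]'
```

```text
time: 12.1
position: [0.4592, 0.2307, 0.2522]
tool_rot: [-0.001, 1.569, 0.001]
ft_force: [-1.6, -0.3, 4.3]
grip_width: 0.217
time: 12.5
position: [0.4593, 0.2307, 0.2503]
tool_rot: [-0.001, 1.569, 0.001]
ft_force: [-1.8, -2.6, 8.4]
grip_width: 0.215
```

```bash
python3 -m creep '[[1,0,0,0,0,0,10],[0,0,0,0,0,0,10],[0,0,0,0,0,0,10]]'
```

```text
time: 12.8
position: [0.4593, 0.2307, 0.2503]
tool_rot: [-0.001, 1.569, 0.001]
ft_force: [-3.5, -2.9, 14.8]
grip_width: 0.215
```

```bash
python3 -m creep '[[0,0,0,0,0,0,10],[0,0,0,0,0,0,10],[0,0,0,0,0,0,10]]'; python3 - <<'E'
from bench import get_image
from g import *
for n,(x,y,w,h) in {"side":(240,110,140,210)}.items():
    d=get_image(n);i=d["img"][y:y+h,x:x+w,::-1];cv2.imwrite(f"pics/{n}7.png",cv2.resize(i,None,fx=2.8,fy=2.8,interpolation=cv2.INTER_CUBIC))
    i=d["img"][150:210,285:345,::-1];cv2.imwrite(f"pics/{n}8.png",cv2.resize(i,None,fx=9,fy=9,interpolation=cv2.INTER_CUBIC))
st()
E
```

```text
time: 13.1
position: [0.4593, 0.2307, 0.2503]
tool_rot: [-0.001, 1.569, 0.001]
ft_force: [-4.4, -3.1, 14.6]
grip_width: 0.212
t 13.15 grasp [459.6 230.8  86.3] f [-3.6 -2.  14.4] w 18.7 
R [[0.001, -0.001, 1.0], [0.0, 1.0, 0.001], [-1.0, 0.0, 0.001]]
```

View pics/side7.png

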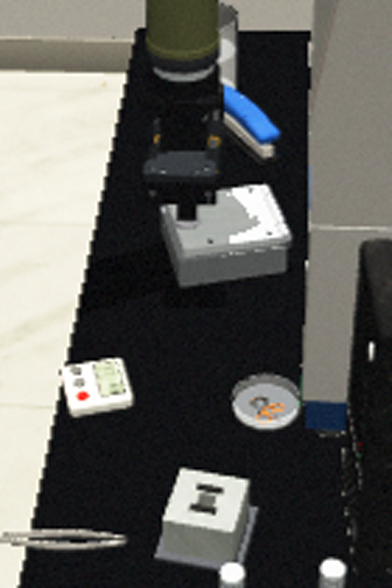

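View pics/side8.png

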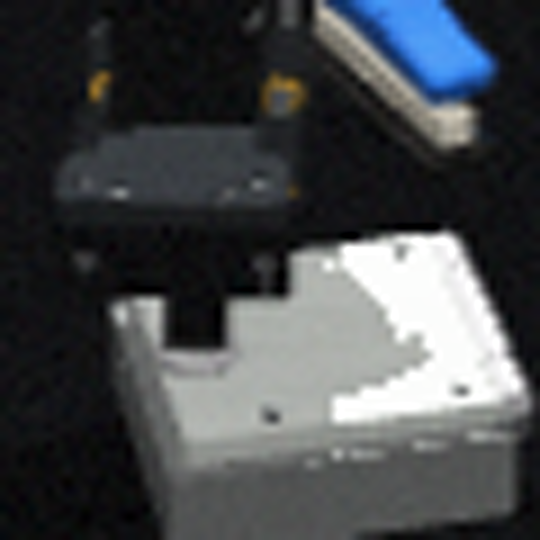

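The collar lies on the shut lid at crop (197,360). The stand at full-crop (205,510) is empty, and the timer, dish and tweezers are in place. Force and position are steady, so I'm handing in.

```bash
python3 -c "
from bench import ctrl
print(ctrl.close_job())"
```

```text
the job is handed in; nothing more can be done
None
```

I closed the lid and put the pin from the stand down through the lid into the bore. The job was handed in at about 13 s with the robot still holding the pin and pressing it down. No verdict was reported.

- **Lid:** I pressed it down with the closed fingertips until it hit its hard stop. The height stopped changing while the force rose to about 30 N, and both cameras showed it shut.
- **Pin:** I took the one in the stand, which measured 0.54 m from the base against 0.61 m and 0.68 m for the two look-alikes. It went into the bore without any noticeable side force.
- **Spring and stop:** Contact with the plunger came at the expected height. The collar stopped on the lid with the tool at 0.2503 m, against 0.2504 m expected.
- **At hand-in:** The upward force was a steady 14.5 N or so, with 4–5 N sideways, and the grip was set to 55 N. The pin was about 1 mm or less from the measured bore axis and upright.
- **Bystanders:** In the last side picture the timer, dish and tweezers looked to be where they started.

**Differing measurements:** the pin sat about 1 mm off centre along the finger pads, and I corrected for that from the side picture. The two cameras put the hole about 1.4 mm apart, and the position I used between them fitted.

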